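Press a new knob onto a pot lid, three clicks

ROBOT

A 6-joint arm with a two-finger parallel gripper is mounted at the origin on the work surface. World frame = base frame: x ahead of the robot, y to its left, z up, the work surface at z = 0. Lengths are in mm, angles in rad, forces in N, time in s.
With the tool pointing down it reaches from about 350 to 775 mm from the base axis. Payload 7.3 kg.
Tool frame: the origin (TCP) lies midway between the tips of the shut fingers; the grasp point (between the pads) lies 19 mm behind it; z points along the fingers, y is the line along which they close (so a half turn about z gives the same grasp; the last joint's range is limited). The gripper opens to 92 mm and grips with 3 to 60 N. Pads are 19 mm wide; open, the fingers measure 130 mm over their backs; the gripper's body (75 mm by 190 mm) begins 47 mm behind the grasp point.
Start: joints at [1.11, 0.342, 1.524, -0, 1.275, -0.146], TCP at [162.539, 499.225, 226.741] pointing down, gripper open.
Joint ranges: [-2.53, 2.53], [-0.77, 2.02], [0.04, 2.7], [-1, 4.14], [0.28, 2.66], [-3.11, 3.11]. Speed limits (rad/s): [2.57, 2.57, 3.14, 3.14, 3.14, 3.14].

INTERFACE

Orientations are given as [roll, pitch, yaw] about the fixed x, y, z axes, in that order (R = Rz(yaw) Ry(pitch) Rx(roll)).
In Python, from plant import bot gives the robot as it stands.
- The arm moves only by the tool jog_arm, never from a script. Its arguments are lists of equal length, an entry for each row: "dp": the shift along the tool's x, y, z in m, a list of three; "twist": the turn about the tool's z in degrees. A call has 1 to 10 rows; each row shifts and turns the commanded pose from where the row before left it, along the tool's axes as they then stand; what a row does not reach is not made up. A row lasts 1/8 s, in which the tool goes at most 62.5 mm and 10.7 degrees, less where a joint would pass 70% of its speed; a pose out of reach is approached as far as the arm can. A call is refused whole if a number of a shift passes 0.0625 or a number of a turn 10.7, either way. A call with a gripper value outside its range is refused whole. "jaw" is the finger opening in m, from 0 to 0.0918, set as the call begins (left out, the last holds). The fingers move at their own pace and stop on an object; the grip force is fixed at half the most. Time passes only in rows, so rows that do not move let the fingers close. It gives the time, the measured TCP pose, the force, the opening and the grip force at its end, in the units of the state.
- bot.get_obs(): the state, without advancing time (a new reading comes with each control period).
- bot.capture(name): name is "side" or "top" or "wrist"; returns the picture (420x560x3 uint8, blue, green, red); there is no depth.
- bot.camera_params(name): a dict with "fx", "fy", "cx", "cy" (pixels), "R" (3x3) and "t" (3): a world point X has camera coordinates R X + t. Camera axes: x right, y down, z forward; pixel columns grow to the right and rows downward; lengths in mm; the calibration is good to about 2 mm. A picture is of the moment at which its call begins: read the wrist's pose just before it. camera_params takes no time and is no camera call; for the wrist camera it gives the pose at the moment of the call.
- bot.close_job(): hands the job in; it is judged then, once.
Trained networks look in the newest picture that a camera, given by its name, has taken for a name from the list of things; names that differ only in an ending like _2 or _b are one class to them, and where a whole thing is asked for, a point or a joint stands for the part that bears it (a point fixed in the world has none). Each returns a list of dicts, best first, with "confidence" (0 to 1); they miss things now and then, are a little off and sometimes report something else, mostly with a low value. They report only what shows in the picture. A call takes as long as a camera call. They do not tell look-alikes from the thing itself.
- bot.find_in(camera, label): "bbox" ([centre column, centre row, width, height] in pixels, round what is visible of it).
- bot.masks_of(camera, label): "pixels" (420x560 bool, what is visible of it) and "bbox" ([centre column, centre row, width, height] in pixels, round what is visible of it).
The state is a dict: "time": time; "joint_positions": joint angles; "dq": joint speeds; "tau": joint torques, N m; "tool_pos": TCP position; "tcp_rot": TCP orientation; "contact_force": force on the tool from outside, world axes, zero at the start; "moment": the same for the moment, N m; "grip_width": finger opening in mm; "finger_force": force on a finger pad.
Only numpy, scipy, OpenCV 4.12 (cv2) and the standard library are available. Lean on these libraries where they do the work, as an engineer would, in place of code of your own. Each camera call takes 0.05 s, during which the arm holds its last target. There are 200 camera calls.

TASK

Stand the loose black lid knob, foot down, on the very top of the domed pot lid in the lever press and let go of it, so that it balances there while the lever is still up. Then bring the press lever down by its handle exactly three clicks of its ratchet, no more, so that the press foot bears on the knob, and finish while still holding the lever there by its handle. Leave the other things on the worktop where they are.

Things in the scene. Friction and masses are not known exactly. Their poses are not given: they have to be found in the camera images.
- lid_knob: The new pot-lid knob, loose, black plastic, round, mushroom-shaped, 36 mm tall, 60 g, standing foot down on the worktop. Flat foot 34 mm in diameter, waist 20 mm, head 32 mm in diameter with straight sides from 18 to 31 mm up (grip it there), flat top 22 mm in diameter. Origin at the centre of the underside, z axis up.
- press: Grey lever press fixed to the worktop, a steel pot lid clipped in it. Origin on the worktop under the lid's centre. Base plate 20 mm thick, 170 mm along its x, from -110 to +190 mm along its y. The lid, 152 mm in diameter, does not move; it is a dome of 104 mm radius, its top 60 mm up. Hinge cheeks at y = +105 mm, 118 mm high; the ratchet behind them up to y = +190 mm.
- lid_top (a point): The very top of the domed lid, 60 mm above the worktop, where the knob is to stand.
- lever_hinge (a point): Point on the lever's hinge axis abreast of the handle point: press frame (50, 105, 94) mm. The hinge axis is level, along the press's x. The lever's foot and handle swing about it.
- handle (a point): Mid-grip of the lever's handle: a black round bar 16 mm in diameter, parallel to press x, from 8 mm on the -x side to 90 mm on the +x side of the 16 mm wide lever arm; this point is 50 mm to +x of the arm. It circles the hinge at 202 mm radius and can turn within fingers that grasp it from above. Press frame: (50, -95, 124) mm with the lever level, (50, 170, 285) at joint value 0.
- lever (a joint): Lever angle, rad: 0 = raised, leaning back past upright; grows as the handle comes over and down to press -y; 1.75 = level. Starts at 0 to 0.25, stays where left. Runs free (1.5 N drag at the handle) to 1.3; then ratchet clicks near 1.44, 1.58, 1.72 (third), 1.86. Force at the handle climbs 3 to 8 N before each click, then drops 6 to 11 N. It cannot go back past a click. Foot meets knob at 1.64.
- foot: Round rubber press foot, 34 mm in diameter, under the lever arm, 105 mm from the hinge, on a spring plunger (2 N at first touch, 250 N/m, 26 mm travel). Origin at the centre of its lower face.
- pepper_mill: Bystander: wooden pepper mill, 137 mm tall, 52 mm in diameter. Origin under its centre.
- mug: Bystander: white mug, 92 mm tall, 82 mm in diameter. Origin under its centre.
- jar: Bystander: glass jar with steel cap, 100 mm tall, 68 mm in diameter. Origin under its centre.
- bowl: Bystander: white bowl, 50 mm tall, 130 mm in diameter. Origin under its centre.
- egg_cup: Bystander: wooden egg cup, 52 mm tall, 48 mm in diameter. Origin under its centre.
- spatula: Bystander: steel spatula with a wooden handle, lying flat, 270 mm long along its x axis.
- salt: Bystander: glass salt shaker with steel cap, 75 mm tall, 40 mm in diameter. Origin under its centre.
Mind the look-alikes: they are no part of the job. What is meant by the lid_knob is not yellow, and is the smaller of those in its own colour.

How it is judged:
By the outcome, as a careful person would: the job done as asked, in the order asked, and still so for the second after the job is handed in, while the arm keeps its last pose, push and grip.
It also fails if it takes over 72 s, if anything falls off the work surface, if the arm or the gripper's body presses on something with over 40 N, if the wrist force passes 120 N, or if a joint passes its speed limit or range.

## Working session

There is one attempt and no reset: what is moved stays moved. The work goes in short steps, Python scripts to look and compute and a tool call to move; the robot and the scene stay as the last step left them, time stands still between calls to the robot, and variables do not carry over. Pictures are saved under pics/ and viewed, at most 10 in all, crops included, and the job is handed in when it is done.

Besides the shell and the picture viewer there is one more tool, called after "Request:" as name(argument=value, ...) on one line, values as JSON. jog_arm: Moves the arm, as the interface text tells. Its arguments: {"type":"object","properties":{"dp":{"type":"array"},"twist":{"type":"array"},"jaw":{"type":"number"}},"required":["dp","twist"]}

```bash
mkdir -p pics; ls; cat > h.py <<'E'
import numpy as np, cv2
from plant import bot
def ray(cam,uv):
    p=bot.camera_params(cam); R=np.array(p['R']); t=np.array(p['t'])
    d=R.T@np.array([(uv[0]-p['cx'])/p['fx'],(uv[1]-p['cy'])/p['fy'],1.]); return -R.T@t,d
def at_z(cam,uv,z):
    c,d=ray(cam,uv); return c+d*(z-c[2])/d[2]
def proj(cam,X):
    p=bot.camera_params(cam); c=np.array(p['R'])@np.array(X,float)+np.array(p['t']); return np.round([p['fx']*c[0]/c[2]+p['cx'],p['fy']*c[1]/c[2]+p['cy']],1)
def tri(obs):
    A=np.zeros((3,3));b=np.zeros(3)
    for cam,uv in obs:
        c,d=ray(cam,uv); d=d/np.linalg.norm(d); P=np.eye(3)-np.outer(d,d); A+=P;b+=P@c
    return np.linalg.solve(A,b)
E
python3 - <<'E'
from h import *
np.set_printoptions(precision=1,suppress=True)
ims={}
for c in ['side','top']:
    ims[c]=bot.capture(c); cv2.imwrite(f'pics/{c}0.png',ims[c])
    p=bot.camera_params(c); print(c,-np.array(p['R']).T@p['t'],p['fx'])
    for l in ['lid_knob','press','handle','foot','pepper_mill','mug','jar','bowl','egg_cup','spatula','salt']:
        print(l,[(np.round(d['bbox']).tolist(),round(d['confidence'],2)) for d in bot.find_in(c,l)][:4])
E
```

```text
pics
side [ 348.9  901.9 1078.4] 487.7451787113133
lid_knob [([246.0, 308.0, 14.0, 15.0], 0.69), ([274.0, 310.0, 16.0, 17.0], 0.61)]
press [([324.0, 205.0, 99.0, 144.0], 0.9)]
handle [([349.0, 168.0, 43.0, 78.0], 0.77)]
foot [([348.0, 167.0, 48.0, 80.0], 0.67)]
pepper_mill [([225.0, 273.0, 22.0, 44.0], 0.76)]
mug [([202.0, 312.0, 53.0, 51.0], 0.83)]
jar [([348.0, 388.0, 40.0, 45.0], 0.92)]
bowl [([222.0, 195.0, 42.0, 34.0], 0.91), ([323.0, 201.0, 102.0, 145.0], 0.41)]
egg_cup [([229.0, 375.0, 23.0, 26.0], 0.84)]
spatula [([381.0, 170.0, 73.0, 29.0], 0.88)]
salt [([359.0, 316.0, 19.0, 29.0], 0.65)]
top [ 456.    40.5 1459.3] 469.7694187415016
lid_knob [([208.0, 193.0, 12.0, 14.0], 0.59), ([221.0, 239.0, 16.0, 16.0], 0.47)]
press [([312.0, 240.0, 106.0, 82.0], 0.92)]
handle [([336.0, 258.0, 39.0, 42.0], 0.8)]
foot [([337.0, 240.0, 17.0, 9.0], 0.46), ([148.0, 283.0, 31.0, 25.0], 0.32)]
pepper_mill [([339.0, 241.0, 12.0, 5.0], 0.66), ([223.0, 168.0, 21.0, 25.0], 0.6)]
mug [([186.0, 159.0, 28.0, 39.0], 0.58)]
jar []
bowl [([317.0, 135.0, 42.0, 40.0], 0.84), ([338.0, 256.0, 36.0, 46.0], 0.27)]
egg_cup [([145.0, 197.0, 17.0, 15.0], 0.8), ([339.0, 256.0, 37.0, 46.0], 0.36)]
spatula [([410.0, 281.0, 19.0, 89.0], 0.91), ([338.0, 241.0, 13.0, 12.0], 0.47), ([185.0, 157.0, 32.0, 44.0], 0.36), ([308.0, 240.0, 107.0, 77.0], 0.29)]
salt [([213.0, 284.0, 16.0, 13.0], 0.65)]
```

```bash
python3 - <<'E'
import cv2
a=cv2.imread('pics/top0.png')[110:330,120:440]; b=cv2.imread('pics/side0.png')[110:430,170:430]
cv2.imwrite('pics/c1.png',cv2.resize(a,None,fx=2.5,fy=2.5,interpolation=2)); cv2.imwrite('pics/c2.png',cv2.resize(b,None,fx=1.87,fy=1.87,interpolation=2))
E
```

```text
(no output)
```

View pics/c1.png

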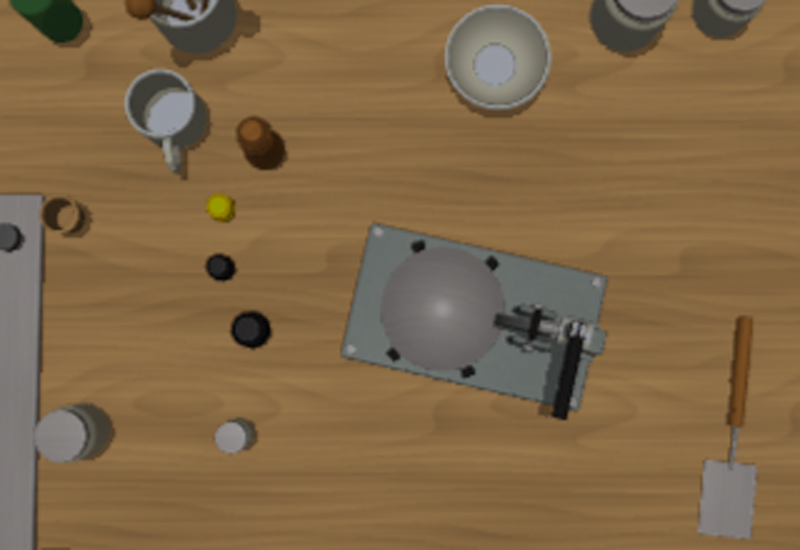

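View pics/c2.png

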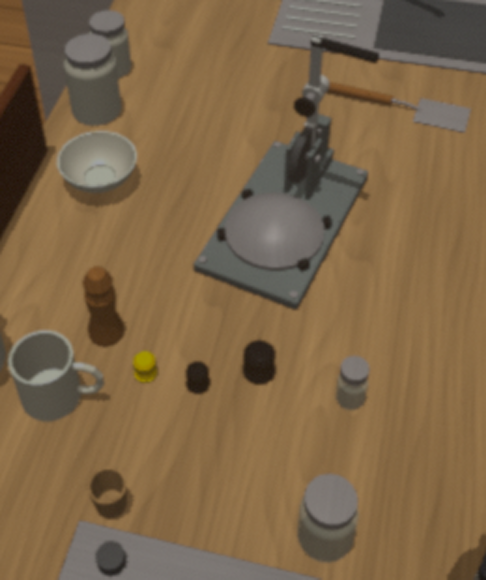

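The side crop shows three candidates. In full-picture top pixels they are yellow knob (208,193), small black (208,217) and larger black (220,242). I choose the small black one, at about (276,312) in the side view.

```bash
python3 - <<'E'
from h import *
np.set_printoptions(precision=1,suppress=True)
for c in ['top','side']:
    im=cv2.imread(f'pics/{c}0.png'); u,v=(208,217) if c=='top' else (276,312)
    w=im[v-14:v+15,u-14:u+15].max(2); n,l,s,ce=cv2.connectedComponentsWithStats((w<55).astype('uint8'))
    print(c,[(s[i]+[u-14,v-14,0,0,0],ce[i]+[u-14,v-14]) for i in range(1,n) if s[i][4]>20])
    if c=='top': tc=at_z('top',(208.4,216.8),31)
    cv2.imwrite(f'pics/k_{c}.png',cv2.resize(im[v-25:v+35,u-30:u+50],None,fx=7,fy=7,interpolation=2))
print('knob top',tc,'side proj of foot',proj('side',[tc[0],tc[1],0]),'top',proj('side',[tc[0],tc[1],36]))
print('tri',tri([('top',(208.4,216.8)),('side',(275.9,311.6))]))
cor=np.array([at_z('top',(x/2.5+120,y/2.5+110),20)[:2] for x,y in [(374,223),(342,356),(606,277),(577,410)]])
# press coords: (-85,-110),(85,-110),(-85,190),(85,190)
L=np.array([(-85,-110),(85,-110),(-85,190),(85,190.)])
a=cor-cor.mean(0); b=L-L.mean(0)
th=np.arctan2((b[:,0]*a[:,1]-b[:,1]*a[:,0]).sum(),(a*b).sum()); R=np.array([[np.cos(th),-np.sin(th)],[np.sin(th),np.cos(th)]])
o=cor.mean(0)-R@L.mean(0); print('press',o,th,'res',(L@R.T+o-cor).tolist())
print('lid top',at_z('top',(442/2.5+120,308/2.5+110),60))
W=lambda p:np.r_[R@np.array(p[:2])+o,p[2]]
print('hinge',W((50,105,94)),'handle0',W((50,170,285)),'level',W((50,-95,124)))
for q in [0,.125,.25]:
    a0=np.arctan2(285-94,170-105)+q; h=(50,105+202*np.cos(a0),94+202*np.sin(a0))
    print(q,W(h),proj('top',W(h)),proj('side',W(h)))
print(proj('side',W((0,0,60))))
p=bot.camera_params('wrist');print(p); print(bot.get_obs()['tcp_rot'])
E
```

```text
top [(array([203, 212,  11,  10,  90]), array([208. , 216.6]))]
side [(array([270, 304,  12,  16, 146]), array([275.4, 311.7]))]
knob top [545.5 257.   31. ] side proj of foot [277.4 313. ] top [277.1 305.2]
tri [547.5 260.3  10.6]
press [496.2 -13.7] 2.9183396816285394 res [[2.077437074031195, 3.457473234857204], [-0.3817626617347969, 3.088004423931551], [0.8592070090978723, -3.754310311053075], [-2.5548814213942137, -2.7911673477357226]]
lid top [496.  -11.1  60. ]
hinge [ 424.2 -105.    94. ] handle0 [ 409.8 -168.4  285. ] level [468.4  90.1 124. ]
0 [ 409.8 -168.4  285.2] [363.3 265.6] [363.8 130.4]
0.125 [ 415.1 -144.7  291.9] [354.2 263.5] [360.8 133.4]
0.25 [ 420.7 -120.3  295.4] [344.5 261.2] [357.5 137.7]
[317.9 223.7]
{'fx': 302.3291554753412, 'fy': 302.3291554753412, 'cx': 276.54986157760874, 'cy': 211.6477790622846, 'R': array([[ 0.3,  1. ,  0. ],
       [ 0.9, -0.3,  0.3],
       [ 0.3, -0.1, -1. ]]), 't': array([-525.1,  -33.9,  390.3])}
[3.1 0.  2.8]
```

View pics/k_side.png

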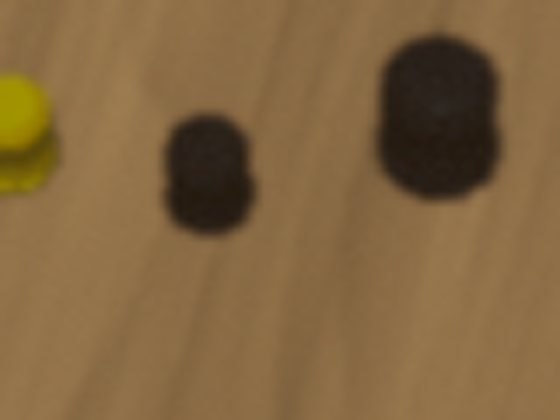

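The small black knob is confirmed: it is roughly half the size of the black one beside it. Next I work out the first move.

```bash
cat >> h.py <<'E'
from scipy.spatial.transform import Rotation as Ro
def go(target,n=None,yaw=None):
    o=bot.get_obs(); R=Ro.from_euler('xyz',o['tcp_rot']); d=np.array(target)-o['tool_pos']
    t=R.inv().apply(d); y=o['tcp_rot'][2]; print('tool delta mm',np.round(t,1),'dist',np.round(np.linalg.norm(t),1),'yaw',round(y,3), 'twist deg', None if yaw is None else round(np.degrees(y-yaw),1),'t',o['time'],'F',np.round(o['contact_force'],1))
    return t
E
python3 - <<'E'
from h import *
p=bot.camera_params('wrist');o=bot.get_obs();R=Ro.from_euler('xyz',o['tcp_rot'])
C=-np.array(p['R']).T@p['t']; print('cam in tool',R.inv().apply(C-o['tool_pos']),R.inv().apply(p['R'][2]),o['tcp_rot'])
go([546,258,160])
E
```

```text
cam in tool [  72.84719537   -0.29481442 -158.74444339] [-2.69158598e-01  9.07812027e-04  9.63095439e-01] [3.14147928e+00 5.72032444e-05 2.82681325e+00]
tool delta mm [-439.3 -110.7   66.8] dist 457.9 yaw 2.827 twist deg None t 1.2 F [-0.1  0.6 -0.8]
```

Request:
jog_arm(dp=[[-0.0439, -0.0111, 0.0067], [-0.0439, -0.0111, 0.0067], [-0.0439, -0.0111, 0.0067], [-0.0439, -0.0111, 0.0067], [-0.0439, -0.0111, 0.0067], [-0.0439, -0.0111, 0.0067], [-0.0439, -0.0111, 0.0067], [-0.0439, -0.0111, 0.0067], [-0.0439, -0.0111, 0.0067], [-0.0439, -0.0111, 0.0067]], twist=[0, 0, 0, 0, 0, 0, 0, 0, 0, 0], jaw=0.07)

```text
time: 2.45
tool_pos: [546.9, 256.9, 159.5]
tcp_rot: [3.141, 0.0, 2.827]
contact_force: [0.1, 0.2, 0.3]
grip_width: 69.6
finger_force: 0.0
```

```bash
python3 - <<'E'
from h import *
np.set_printoptions(precision=1,suppress=True)
print(bot.get_obs()['tool_pos'])
im=bot.capture('wrist'); cv2.imwrite('pics/w1.png',im)
for d in bot.masks_of('wrist','lid_knob'):
    m=d['pixels'].astype('uint8'); n=m.sum(); c=im[m>0].mean(0) if n else 0
    cnt=max(cv2.findContours(m,0,1)[0],key=cv2.contourArea)
    b=d['bbox']; print(d['confidence'],b,n,c,'mask centroid at z18',at_z('wrist',cv2.minEnclosingCircle(cnt)[0],18))
go([546,258,160])
E
```

```text
[546.9 256.9 159.5]
0.7 [283.5, 203.7, 31.8, 40.7] 984 [25.  28.  30.9] mask centroid at z18 [551.1 262.1  18. ]
0.7 [221.5, 142.6, 55.4, 51.8] 2195 [35.5 38.9 42.2] mask centroid at z18 [475.1 220.9  18. ]
0.6 [305.6, 261.1, 32.6, 24.0] 794 [ 74.6 177.6 199.7] mask centroid at z18 [622.5 263.8  18. ]
tool delta mm [ 3.5  2.2 -1.5] dist 4.4 yaw 2.823 twist deg None t 2.55 F [-0.5  1.2 -0.7]
```

View pics/w1.png

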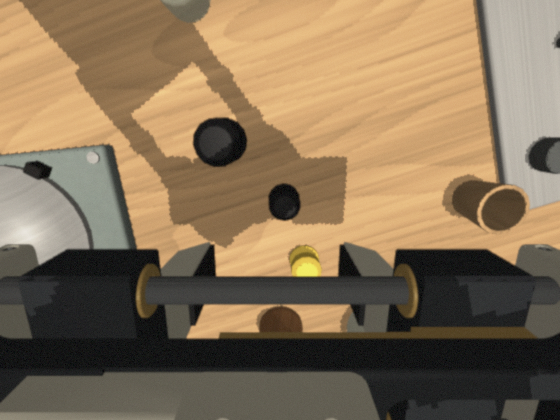

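The wrist view shows the small black knob at (284,202), the larger black at (220,142) and the yellow at (305,262). I go down partway and look again.

```bash
python3 -c "
from h import *
go([549,261,65])"
```

```text
tool delta mm [ 1.6  6.1 93.5] dist 93.7 yaw 2.823 twist deg None t 2.55 F [-0.5  1.2 -0.7]
```

Request:
jog_arm(dp=[[0.0, 0.002, 0.031], [0.0, 0.002, 0.031], [0.001, 0.001, 0.031], [0, 0, 0]], twist=[0, 0, 0, 0])

```text
time: 3.05
tool_pos: [544.0, 262.8, 64.6]
tcp_rot: [-3.139, -0.005, 2.827]
contact_force: [-0.1, 0.6, 1.0]
grip_width: 69.7
finger_force: 0.0
```

```bash
python3 - <<'E'
from h import *
np.set_printoptions(precision=1,suppress=True)
o=bot.get_obs();T=np.array(o['tool_pos']);R=Ro.from_euler('xyz',o['tcp_rot']);print(T)
im=bot.capture('wrist'); cv2.imwrite('pics/w2.png',im)
g=im.max(2)
for d in bot.masks_of('wrist','lid_knob')[:3]:
    m=d['pixels'].astype('uint8'); ys,xs=np.nonzero(m)
    w=[(r,xs[ys==r].min(),xs[ys==r].max()) for r in range(ys.min(),ys.max()+1,6)]
    print(d['confidence'],np.round(d['bbox']),im[m>0].mean(0),w)
# model silhouette for hypothesised knob at T + s along x tool
def sil(X):
    P=[]
    for r,z in [(17,0),(17,3),(16,18),(16,31),(11,36)]:
        for a in np.linspace(0,6.28,40): P.append(proj('wrist',[X[0]+r*np.cos(a),X[1]+r*np.sin(a),z]))
    P=np.array(P); return np.r_[P.min(0),P.max(0)]
print('model here',sil(T)); print('model +5 toolx',sil(T+R.apply([5,0,0]))); print('model +5 tooly',sil(T+R.apply([0,5,0])))
E
```

```text
[544.  262.8  64.6]
0.89 [184. 156.  87.  74.] [35.4 37.4 39.6] [(120, np.int64(192), np.int64(199)), (126, np.int64(159), np.int64(213)), (132, np.int64(150), np.int64(219)), (138, np.int64(147), np.int64(224)), (144, np.int64(143), np.int64(226)), (150, np.int64(143), np.int64(228)), (156, np.int64(143), np.int64(227)), (162, np.int64(143), np.int64(227)), (168, np.int64(146), np.int64(224)), (174, np.int64(148), np.int64(220)), (180, np.int64(153), np.int64(213)), (186, np.int64(159), np.int64(203)), (192, np.int64(173), np.int64(192))]
0.86 [308. 318.  46.  27.] [ 67.6 160.  183.6] [(304, np.int64(290), np.int64(324)), (310, np.int64(289), np.int64(327)), (316, np.int64(289), np.int64(328)), (322, np.int64(291), np.int64(330)), (328, np.int64(290), np.int64(332))]
0.57 [280. 240.  48.  54.] [23.2 25.1 27.1] [(212, np.int64(278), np.int64(282)), (218, np.int64(265), np.int64(295)), (224, np.int64(261), np.int64(300)), (230, np.int64(259), np.int64(301)), (236, np.int64(259), np.int64(302)), (242, np.int64(258), np.int64(303)), (248, np.int64(259), np.int64(304)), (254, np.int64(261), np.int64(302)), (260, np.int64(265), np.int64(298)), (266, np.int64(279), np.int64(279))]
model here [251.6 199.8 298.2 255.9]
model +5 toolx [251.4 193.4 298.4 249.2]
model +5 tooly [258.9 199.8 305.5 255.9]
```

```bash
python3 - <<'E'
from h import *
np.set_printoptions(precision=2,suppress=True)
for i in range(3):
    o=bot.get_obs(); p=bot.camera_params('wrist'); R=Ro.from_euler('xyz',o['tcp_rot'])
    C=-np.array(p['R']).T@p['t']; print(o['tool_pos'],np.array(o['tcp_rot']),R.inv().apply(C-o['tool_pos']))
    if i<2: bot.capture('wrist')
E
```

```text
[546.33 263.32  67.67] [3.14 0.   2.83] [  72.84   -0.28 -158.74]
[546.88 263.37  68.29] [3.14 0.   2.83] [  72.87   -0.29 -158.74]
[547.03 263.34  68.49] [3.14 0.   2.83] [  72.85   -0.29 -158.76]
```

```bash
cat >> h.py <<'E'
def fit(cam,box,prof,X0,z0=0):
    from scipy.optimize import least_squares
    p=bot.camera_params(cam); A=np.linspace(0,6.28,60)
    def sil(X):
        P=np.concatenate([np.c_[X[0]+r*np.cos(A),X[1]+r*np.sin(A),np.full(60,z+z0)] for r,z in prof])@np.array(p['R']).T+p['t']
        u=P[:,0]/P[:,2]*p['fx']+p['cx'];v=P[:,1]/P[:,2]*p['fy']+p['cy']; return np.array([u.min(),v.min(),u.max(),v.max()])
    b=np.array([box[0]-box[2]/2,box[1]-box[3]/2,box[0]+box[2]/2,box[1]+box[3]/2])
    s=least_squares(lambda X:sil(X)-b,X0); return s.x,s.fun
KN=[(17,0),(17,3),(16,18),(16,31),(11,36)]
E
python3 - <<'E'
from h import *
np.set_printoptions(precision=1,suppress=True)
im=bot.capture('wrist')
for d in bot.masks_of('wrist','lid_knob')[:3]:
    if im[d['pixels']].mean()<50: print(d['bbox'],fit('wrist',d['bbox'],KN,[549,261]))
go([549,261,5])
E
```

```text
[277.4, 234.1, 50.1, 57.1] (array([550.1, 262.7]), array([ 1.9,  0.4, -1.9, -0.4]))
[182.5, 152.9, 82.4, 67.9] (array([473.8, 219.5]), array([  9.6,   7.6, -11.1,  -7.8]))
tool delta mm [-2.5 -1.5 63.3] dist 63.4 yaw 2.827 twist deg None t 3.35 F [ 0.2 -1.1 -0.2]
```

Request:
jog_arm(dp=[[-0.003, 0.0005, 0.018], [0, 0, 0.022], [0, 0, 0.022], [0, 0, 0], [0, 0, 0]], twist=[0, 0, 0, 0, 0])

```text
time: 3.98
tool_pos: [549.4, 262.4, 4.9]
tcp_rot: [3.141, 0.0, 2.827]
contact_force: [-0.0, -0.4, 0.7]
grip_width: 69.9
finger_force: 0.0
```

Request:
jog_arm(dp=[[0, 0, 0], [0, 0, 0], [0, 0, 0], [0, 0, 0], [0, 0, 0]], twist=[0, 0, 0, 0, 0], jaw=0.02)

```text
time: 4.6
tool_pos: [549.3, 262.5, 4.9]
tcp_rot: [3.141, 0.0, 2.827]
contact_force: [0.2, -0.5, -0.0]
grip_width: 30.5
finger_force: 29.9
```

Request:
jog_arm(dp=[[0, 0, -0.025], [0, 0, -0.05], [0, 0, -0.05], [-0.007, -0.017, -0.04], [-0.0188, -0.045, 0], [-0.0188, -0.045, 0], [-0.0188, -0.045, 0], [-0.0188, -0.045, 0], [-0.0188, -0.045, 0], [0, 0, 0]], twist=[0, 0, 0, 0, 0, 0, 0, 0, 0, 0])

```text
time: 5.85
tool_pos: [570.4, -2.3, 169.6]
tcp_rot: [-3.141, 0.0, 2.822]
contact_force: [0.6, 0.7, -0.2]
grip_width: 30.7
finger_force: 29.9
```

Request:
jog_arm(dp=[[0, 0, 0], [0, 0, 0]], twist=[0, 0])

```text
time: 6.1
tool_pos: [570.2, 2.2, 169.7]
tcp_rot: [3.141, -0.0, 2.828]
contact_force: [0.5, 0.5, -0.7]
grip_width: 30.4
finger_force: 29.9
```

```bash
python3 - <<'E'
from h import *
o=bot.get_obs();print(o['tool_pos'],o['grip_width'],o['finger_force'])
im=bot.capture('wrist'); cv2.imwrite('pics/w3.png',im)
for l in [(0,0,60)]: print(proj('wrist',[496,-12,60]))
E
```

```text
[570.16193113   2.19570175 169.67052909] 30.372846919353297 29.930071145727197
[234.3 135.1]
```

View pics/w3.png

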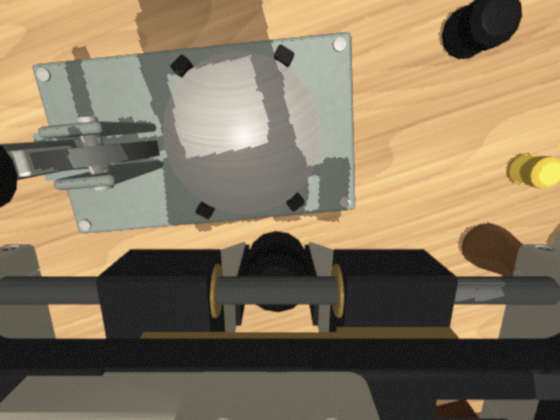

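The wrist view shows the knob in the fingers and all four plate corners, at (351,33), (355,209), (34,65) and (83,232). I fit the press pose from them.

```bash
python3 - <<'E'
from h import *
np.set_printoptions(precision=1,suppress=True)
from scipy.optimize import least_squares
im=cv2.imread('pics/w3.png')
px=np.array([(351,33),(355,209),(34,65),(83,232)],np.float32)
pt=px.copy().reshape(-1,1,2); cv2.cornerSubPix(cv2.cvtColor(im,6),pt,(4,4),(-1,-1),(3,30,.01)); print(pt[:,0])
L=np.array([(85,-110,20),(-85,-110,20),(85,190,20),(-85,190,20.)])
Wf=lambda s,P:np.c_[P[:,0]*np.cos(s[2])-P[:,1]*np.sin(s[2])+s[0],P[:,0]*np.sin(s[2])+P[:,1]*np.cos(s[2])+s[1],P[:,2]]
for q in (px,pt[:,0]):
    f=lambda s:np.ravel([proj('wrist',w)-a for w,a in zip(Wf(s,L),q)])
    s=least_squares(f,[496,-12,2.918],diff_step=1e-3); print(s.x,round(s.x[2],3),s.fun)
A=np.linspace(0,2*np.pi,9)[:8]
rim=Wf(s.x,np.c_[76*np.cos(A),76*np.sin(A),np.full(8,27)]); print([proj('wrist',r) for r in rim])
o=im.copy()
for X in np.r_[Wf(s.x,np.c_[76*np.cos(np.linspace(0,6.3,90)),76*np.sin(np.linspace(0,6.3,90)),np.full(90,27)]),Wf(s.x,L),Wf(s.x,np.array([[0,0,60.]]))]:
    cv2.circle(o,tuple(int(round(v)) for v in proj('wrist',X)),1,(0,0,255),-1)
cv2.imwrite('pics/ov.png',cv2.resize(o[20:250,20:370],None,fx=2.2,fy=2.2))
th=s.x[2]; go([s.x[0],s.x[1],130],yaw=th-np.pi/2)
E
```

```text
[[348.6  31.7]
 [355.  207.1]
 [ 31.2  66.1]
 [ 86.2 232.2]]
[501.9 -11.    2.9] 2.922 [ 0.4 -0.5  0.6  2.8 -4.7  0.8 -4.8  4.5]
[500.8 -11.3   2.9] 2.929 [ 1.5 -1.3  0.7  3.1 -2.9  0.3 -7.8  4.6]
[array([230.3,  52.8]), array([176.2,  85.6]), array([164.1, 146.9]), array([196. , 198.1]), array([250.9, 213.8]), array([300.9, 187.7]), array([319.6, 130.8]), array([291.7,  73. ])]
tool delta mm [ 61.8 -34.2  39.7] dist 81.0 yaw 2.829 twist deg 84.2 t 6.15 F [-0.2  0.5 -0.2]
```

View pics/ov.png

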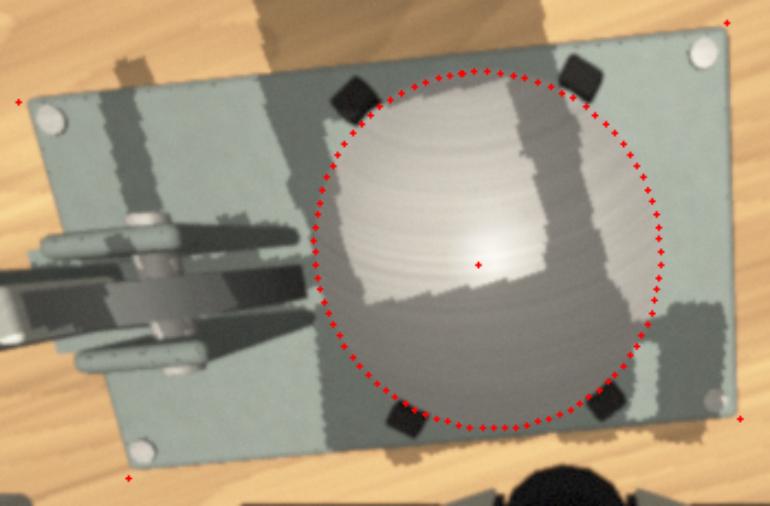

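The lid rim overlay fits, so the lid is at about (501,-11). I twist first, then move over it and use a second view to check.

Request:
jog_arm(dp=[[0, 0, 0], [0, 0, 0], [0, 0, 0], [0, 0, 0], [0, 0, 0], [0, 0, 0], [0, 0, 0], [0, 0, 0], [-0.01, -0.025, 0], [-0.01, -0.025, 0]], twist=[10.5, 10.5, 10.5, 10.5, 10.5, 10.5, 10.5, 10.7, 0, 0])

```text
time: 7.4
tool_pos: [516.5, -7.0, 169.5]
tcp_rot: [-3.141, -0.0, 1.359]
contact_force: [-0.1, 0.1, -0.0]
grip_width: 30.4
finger_force: 29.9
```

Request:
jog_arm(dp=[[-0.008, -0.015, 0.02], [0, 0, 0.02], [0, 0, 0], [0, 0, 0]], twist=[0, 0, 0, 0])

```text
time: 7.9
tool_pos: [501.5, -12.2, 130.4]
tcp_rot: [3.14, -0.0, 1.358]
contact_force: [0.5, 0.5, -0.5]
grip_width: 30.8
finger_force: 29.9
```

```bash
python3 - <<'E'
from h import *
o=bot.get_obs();print(o['tool_pos'],o['tcp_rot'])
im=bot.capture('wrist'); cv2.imwrite('pics/w4.png',im)
th=2.925;c,s=np.cos(th),np.sin(th)
W=lambda x,y,z:np.array([501+x*c-y*s,-11+x*s+y*c,z])
ov=im.copy()
for a in np.linspace(0,6.28,120): cv2.circle(ov,tuple(int(round(v)) for v in proj('wrist',W(76*np.cos(a),76*np.sin(a),27))),1,(0,0,255),-1)
for x in (-85,85):
    p=proj('wrist',W(x,-110,20)); print(p); cv2.circle(ov,tuple(int(round(v)) for v in p),2,(0,0,255),-1)
cv2.imwrite('pics/ov2.png',ov)
go([501,-11,66],yaw=1.354)
E
```

```text
[501.48545648 -12.1511002  130.40727757] [ 3.14046009e+00 -1.87814953e-04  1.35818186e+00]
[379.5  78.9]
[173.   77.8]
tool delta mm [ 1.1 -0.9 64.5] dist 64.5 yaw 1.358 twist deg 0.2 t 7.95 F [ 0.1 -0.6 -0.2]
```

View pics/ov2.png

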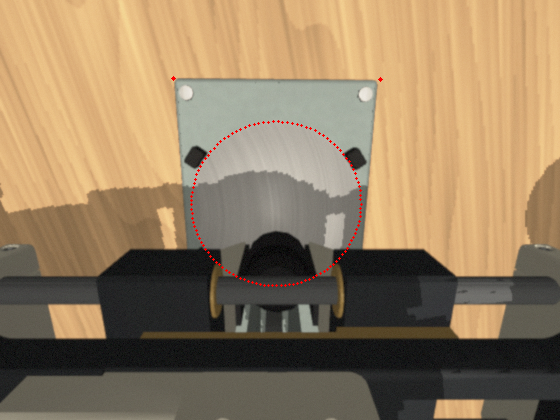

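The overlay agrees at the new yaw: rim matches and the corners are symmetric at (173,78) and (380,79). I descend.

Request:
jog_arm(dp=[[0.001, -0.001, 0.02], [0, 0, 0.02], [0, 0, 0.015], [0, 0, 0.006], [0, 0, 0], [0, 0, 0]], twist=[0, 0, 0, 0, 0, 0])

```text
time: 8.7
tool_pos: [500.6, -11.5, 69.3]
tcp_rot: [3.14, -0.0, 1.357]
contact_force: [0.4, 0.0, 0.3]
grip_width: 30.7
finger_force: 29.9
```

Request:
jog_arm(dp=[[0, 0, 0.001], [0, 0, 0.001], [0, 0, 0.001], [0, 0, 0], [0, 0, 0]], twist=[0, 0, 0, 0, 0])

```text
time: 9.32
tool_pos: [500.1, -11.4, 65.7]
tcp_rot: [-3.142, -0.0, 1.357]
contact_force: [-0.1, -0.6, -0.4]
grip_width: 30.8
finger_force: 29.9
```

Request:
jog_arm(dp=[[0, 0, 0.0005], [0, 0, 0.0004], [0, 0, 0], [0, 0, 0]], twist=[0, 0, 0, 0])

```text
time: 9.82
tool_pos: [500.1, -11.4, 64.8]
tcp_rot: [3.142, -0.0, 1.357]
contact_force: [-0.3, 0.1, -0.2]
grip_width: 30.7
finger_force: 29.9
```

Request:
jog_arm(dp=[[0, 0, 0.0005], [0, 0, 0.0004], [0, 0, 0], [0, 0, 0]], twist=[0, 0, 0, 0])

```text
time: 10.32
tool_pos: [500.2, -11.4, 64.5]
tcp_rot: [3.141, -0.0, 1.357]
contact_force: [-2.0, -0.3, 5.8]
grip_width: 30.5
finger_force: 30.0
```

Contact, with 5.8 N. I ease up slightly and release.

Request:
jog_arm(dp=[[0, 0, -0.0003], [0, 0, 0]], twist=[0, 0])

```text
time: 10.58
tool_pos: [500.1, -11.4, 64.6]
tcp_rot: [3.141, -0.0, 1.357]
contact_force: [-1.2, 1.1, 5.9]
grip_width: 30.7
finger_force: 30.0
```

Request:
jog_arm(dp=[[0, 0, 0], [0, 0, 0], [0, 0, 0], [0, 0, 0], [0, 0, 0]], twist=[0, 0, 0, 0, 0], jaw=0.07)

```text
time: 11.2
tool_pos: [500.1, -11.4, 64.2]
tcp_rot: [-3.142, -0.0, 1.357]
contact_force: [-0.1, -0.2, 1.1]
grip_width: 69.5
finger_force: 0.0
```

Request:
jog_arm(dp=[[0, 0, -0.005], [0, 0, -0.015], [0, 0, -0.03], [0, 0, -0.04], [0, 0, 0], [0, 0, 0]], twist=[0, 0, 0, 0, 0, 0])

```text
time: 11.95
tool_pos: [499.9, -11.4, 154.5]
tcp_rot: [3.141, -0.0, 1.357]
contact_force: [0.6, -0.4, 0.1]
grip_width: 69.9
finger_force: 0.0
```

```bash
python3 - <<'E'
from h import *
np.set_printoptions(precision=1,suppress=True)
im=bot.capture('wrist'); cv2.imwrite('pics/w5.png',im)
for d in bot.masks_of('wrist','lid_knob')[:4]:
    if im[d['pixels']].mean()<60: print('w',d['confidence'],np.array(d['bbox']),fit('wrist',d['bbox'],KN,[501,-11],60))
im=bot.capture('side'); cv2.imwrite('pics/s1.png',im)
for d in bot.find_in('side','lid_knob'): print('s',d['confidence'],np.array(d['bbox']))
print('side expect',proj('side',[501,-11,60]),proj('side',[501,-11,96]))
# lever angle from handle mask
for c in ('top','side'):
    if c=='top': bot.capture('top')
    for d in bot.find_in(c,'handle')[:2]: print(c,d['confidence'],np.array(d['bbox']))
th=2.925;co,s=np.cos(th),np.sin(th)
W=lambda x,y,z:np.array([501+x*co-y*s,-11+x*s+y*co,z])
a0=np.arctan2(191,65)
for q in [0,.05,.1,.15,.2,.25]:
    P=[W(x,105+202*np.cos(a0+q),94+202*np.sin(a0+q)) for x in (-8,60,90)]
    print(q,P[1],*[proj(c,X) for c in ('top','side') for X in P])
cv2.imwrite('pics/hc.png',np.hstack([cv2.resize(cv2.imread('pics/top0.png')[230:300,290:390],None,fx=4,fy=4,interpolation=2),cv2.resize(im[110:250,290:390],(400,560),interpolation=2)[:280]]))
E
```

```text
s 0.93 [310.6 303.2  17.6  24.2]
s 0.73 [319.1 217.8  14.2  14.5]
s 0.67 [246.9 306.3  18.6  13.6]
side expect [316.  224.1] [316.4 215.3]
top 0.75 [346.1 256.4  20.9  38. ]
side 0.83 [350.4 168.1  43.   81.8]
0 [ 405.9 -164.2  285.2] [367.2 240.5] [361.6 267.2] [359.1 279.1] [341.1 125. ] [365.  131.5] [375.8 134.4]
0.05 [ 407.9 -154.8  288.2] [363.7 239.6] [358.  266.4] [355.5 278.3] [339.9 126.1] [363.9 132.6] [374.7 135.6]
0.1 [ 410.  -145.2  290.8] [360.  238.7] [354.3 265.6] [351.8 277.5] [338.6 127.3] [362.7 133.9] [373.6 136.9]
0.15 [ 412.1 -135.6  292.8] [356.3 237.8] [350.6 264.7] [348.  276.6] [337.2 128.7] [361.5 135.4] [372.4 138.4]
0.2 [ 414.3 -125.8  294.3] [352.4 236.9] [346.7 263.8] [344.1 275.8] [335.8 130.3] [360.2 137. ] [371.2 140.1]
0.25 [ 416.5 -116.   295.4] [348.5 236. ] [342.8 263. ] [340.2 274.9] [334.4 132.1] [358.9 138.9] [370. 142.]
```

View pics/hc.png

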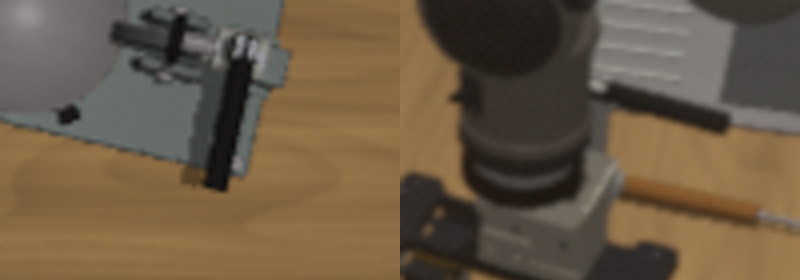

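The side view detects the knob at (319,218), where it should be standing on the lid top. The handle bar ends at about (344,277) in the top view, which gives a lever angle of about 0.2. I rise, twist and go above the handle.

Request:
jog_arm(dp=[[0, 0, -0.05], [0, 0, -0.05], [0, 0, -0.05], [0, 0, -0.05], [0, 0, 0], [0, 0, 0], [0, 0, 0], [0, 0, 0], [0, 0, 0], [0, 0, 0]], twist=[0, 0, 0, 0, -10, -10, -10, -10, -10, -10])

```text
time: 13.55
tool_pos: [500.0, -11.4, 353.8]
tcp_rot: [-3.141, -0.001, 2.41]
contact_force: [0.3, -0.2, -0.3]
grip_width: 70.2
finger_force: 0.0
```

Request:
jog_arm(dp=[[0, 0, 0], [0, 0, 0], [0, 0, 0], [0, 0, 0], [0, 0, 0]], twist=[-10, -10, -10, 0, 0])

```text
time: 14.18
tool_pos: [500.1, -11.4, 354.0]
tcp_rot: [3.141, -0.0, 2.925]
contact_force: [0.2, -0.6, -0.9]
grip_width: 69.8
finger_force: 0.0
```

```bash
python3 - <<'E'
from h import *
go([414.3,-125.8,355],yaw=2.925); print(bot.get_obs()['tool_pos'])
E
```

```text
tool delta mm [  59.1 -130.2   -1. ] dist 143.0 yaw 2.925 twist deg -0.0 t 14.175 F [ 0.2 -0.6 -0.9]
[500.06507711 -11.42375522 354.01968641]
```

Request:
jog_arm(dp=[[0.015, -0.0325, 0], [0.015, -0.0325, 0], [0.015, -0.0325, 0], [0.014, -0.0325, 0], [0, 0, 0], [0, 0, 0]], twist=[0, 0, 0, 0, 0, 0])

```text
time: 14.92
tool_pos: [415.2, -125.7, 354.3]
tcp_rot: [3.141, 0.0, 2.926]
contact_force: [0.8, 0.7, -0.7]
grip_width: 70.2
finger_force: 0.0
```

```bash
python3 - <<'E'
from h import *
o=bot.get_obs(); print(o['tool_pos'],o['tcp_rot'])
im=bot.capture('wrist')
th=2.925;co,s=np.cos(th),np.sin(th)
W=lambda x,y,z:np.array([501+x*co-y*s,-11+x*s+y*co,z])
a0=np.arctan2(191,65)
for q,col in [(.15,(255,0,0)),(.2,(0,0,255)),(.25,(0,255,0))]:
    P=[proj('wrist',W(x,105+202*np.cos(a0+q),94+202*np.sin(a0+q))) for x in (40,60,90)]; print(q,P)
    for p in P: cv2.circle(im,tuple(int(round(v)) for v in p),3,col,-1)
cv2.imwrite('pics/w6.png',im)
E
```

```text
[ 415.16747019 -125.66872554  354.29000428] [3.14111683e+00 4.15152733e-04 2.92643988e+00]
0.15 [array([262.9, 249. ]), array([262.7, 224.7]), array([262.3, 186.1])]
0.2 [array([275.7, 249.8]), array([275.7, 225.4]), array([275.9, 186.5])]
0.25 [array([288.6, 250.4]), array([289. , 225.9]), array([289.6, 186.8])]
```

View pics/w6.png

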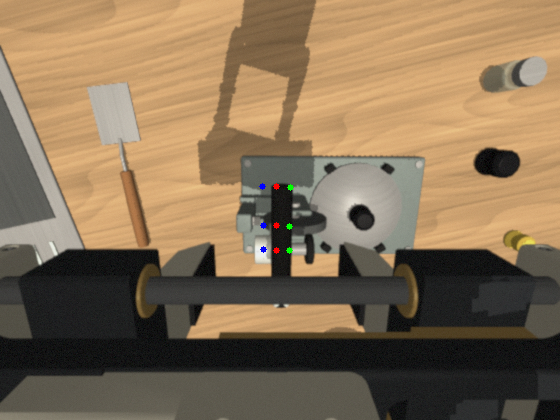

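The bar's axis is at about column 282, so the lever is at about 0.225. The knob stands on the dome at about (362,216). I shift about 5 mm, descend and grip.

Request:
jog_arm(dp=[[0, 0.005, 0.015], [0, 0, 0.025], [0, 0, 0.02], [0, 0, 0.018], [0, 0, 0], [0, 0, 0]], twist=[0, 0, 0, 0, 0, 0])

```text
time: 15.72
tool_pos: [416.5, -120.8, 276.8]
tcp_rot: [-3.142, 0.001, 2.929]
contact_force: [-0.7, 0.1, 0.4]
grip_width: 69.8
finger_force: 0.0
```

Request:
jog_arm(dp=[[0, 0, 0], [0, 0, 0], [0, 0, 0], [0, 0, 0], [0, 0, 0], [0, 0, 0]], twist=[0, 0, 0, 0, 0, 0], jaw=0.005)

```text
time: 16.48
tool_pos: [415.9, -121.2, 276.2]
tcp_rot: [-3.141, 0.0, 2.928]
contact_force: [-0.1, -0.2, 1.3]
grip_width: 15.3
finger_force: 30.1
```

```bash
cat >> h.py <<'E'
th=2.925
PR=np.array([[np.cos(th),-np.sin(th)],[np.sin(th),np.cos(th)]])
def press(T): return np.r_[PR.T@(np.array(T[:2])-[501,-11]),T[2]+19]
def ang(T):
    p=press(T); return p,np.arctan2(p[2]-94,p[1]-105)-np.arctan2(191,65),np.hypot(p[2]-94,p[1]-105)
E
python3 - <<'E'
from h import *
o=bot.get_obs(); print(ang(o['tool_pos']),o['tcp_rot'],o['grip_width'],np.round(o['contact_force'],1))
a0=np.arctan2(191,65); p,q0,r=ang(o['tool_pos']); 
qs=np.r_[q0,np.linspace(q0,1.3,12)[1:],1.36,1.42,1.48,1.54,1.6,1.64,1.68,1.72,1.76]
Y=105+202*np.cos(a0+qs);Z=94+202*np.sin(a0+qs)
# tool x=press x, tool y = -press y, tool z=-z
for q,y,z in zip(qs[1:],-np.diff(Y),-np.diff(Z)): print(round(q,3),'dy %.1f dz %.1f'%(y,z))
E
```

```text
(array([ 59.4003046 , 125.92042524, 295.23716435]), np.float64(0.2244331127512591), np.float64(202.32167582178096)) [-3.14138301e+00  6.45894733e-05  2.92794087e+00] 15.331354649441447 [-0.1 -0.2  1.3]
0.322 dy 19.7 dz -1.1
0.42 dy 19.7 dz 0.9
0.518 dy 19.5 dz 2.8
0.616 dy 19.2 dz 4.7
0.713 dy 18.6 dz 6.5
0.811 dy 17.9 dz 8.3
0.909 dy 17.0 dz 10.0
1.007 dy 16.0 dz 11.6
1.104 dy 14.7 dz 13.1
1.202 dy 13.4 dz 14.5
1.3 dy 11.9 dz 15.7
1.36 dy 6.5 dz 10.2
1.42 dy 5.9 dz 10.6
1.48 dy 5.3 dz 10.9
1.54 dy 4.6 dz 11.2
1.6 dy 3.9 dz 11.5
1.64 dy 2.2 dz 7.8
1.68 dy 1.9 dz 7.9
1.72 dy 1.6 dz 7.9
1.76 dy 1.3 dz 8.0
```

Request:
jog_arm(dp=[[0, 0.0197, -0.0011], [0, 0.0197, 0.0009], [0, 0.0195, 0.0028], [0, 0.0192, 0.0047], [0, 0.0186, 0.0065], [0, 0, 0], [0, 0, 0]], twist=[0, 0, 0, 0, 0, 0, 0])

```text
time: 17.35
tool_pos: [437.2, -26.9, 263.0]
tcp_rot: [3.141, 0.002, 2.928]
contact_force: [4.8, 0.7, 1.5]
grip_width: 15.3
finger_force: 30.0
```

```bash
python3 -c "
from h import *
o=bot.get_obs(); print(ang(o['tool_pos']),o['grip_width'],PR.T@np.array(o['contact_force'][:2]),o['contact_force'])"
```

```text
(array([ 58.84089378,  29.24624594, 281.95414108]), np.float64(0.7111476630324427), np.float64(202.6459730778142)) 15.328124098424707 [-4.53835256 -1.67028747] [4.79126564 0.65595559 1.50593232]
```

Request:
jog_arm(dp=[[0, 0.0179, 0.0083], [0, 0.017, 0.01], [0, 0.016, 0.0116], [0, 0.0147, 0.0131], [0, 0.0134, 0.0145], [0, 0.0119, 0.0157], [0, 0, 0], [0, 0, 0]], twist=[0, 0, 0, 0, 0, 0, 0, 0])

```text
time: 18.35
tool_pos: [456.6, 62.4, 188.8]
tcp_rot: [3.141, 0.001, 2.928]
contact_force: [7.3, -0.9, -1.2]
grip_width: 15.0
finger_force: 30.0
```

```bash
python3 -c "
from h import *
o=bot.get_obs(); print(ang(o['tool_pos']),o['grip_width'],PR.T@np.array(o['contact_force'][:2]),o['contact_force'])"
```

```text
(array([ 59.15605233, -62.1155759 , 207.76672137]), np.float64(1.3011156359847782), np.float64(202.16449391551222)) 15.025429904308085 [-7.34877738 -0.6548676 ] [ 7.317809   -0.93970849 -1.1680004 ]
```

Request:
jog_arm(dp=[[0, 0.0033, 0.0051], [0, 0.0032, 0.0051], [0, 0.003, 0.0053], [0, 0, 0]], twist=[0, 0, 0, 0])

```text
time: 18.85
tool_pos: [458.6, 71.4, 173.7]
tcp_rot: [3.142, 0.002, 2.928]
contact_force: [6.0, -1.7, 2.1]
grip_width: 14.9
finger_force: 30.0
```

Request:
jog_arm(dp=[[0, 0.0029, 0.0053], [0, 0.0027, 0.0054], [0, 0.0026, 0.0055], [0, 0, 0]], twist=[0, 0, 0, 0])

```text
time: 19.35
tool_pos: [460.4, 79.3, 157.2]
tcp_rot: [-3.142, 0.002, 2.928]
contact_force: [6.7, -3.0, -0.3]
grip_width: 15.5
finger_force: 30.0
```

Request:
jog_arm(dp=[[0, 0.0024, 0.0056], [0, 0.0022, 0.0056], [0, 0, 0]], twist=[0, 0, 0])

```text
time: 19.73
tool_pos: [461.4, 83.8, 146.0]
tcp_rot: [-3.142, 0.002, 2.928]
contact_force: [6.9, -2.6, -1.8]
grip_width: 15.3
finger_force: 30.0
```

```bash
python3 -c "
from h import *
o=bot.get_obs(); print(ang(o['tool_pos']),o['grip_width'],PR.T@np.array(o['contact_force'][:2]),o['contact_force'])"
```

```text
(array([ 59.05541534, -84.05189369, 165.03767802]), np.float64(1.5393817257840203), np.float64(201.95784264878327)) 15.254493773228715 [-7.29803588  1.09463036] [ 6.89228044 -2.63742557 -1.79447432]
```

Request:
jog_arm(dp=[[0, 0.0014, 0.0038], [0, 0, 0]], twist=[0, 0])

```text
time: 19.98
tool_pos: [461.7, 85.1, 142.5]
tcp_rot: [-3.141, 0.002, 2.928]
contact_force: [6.1, -2.9, 1.2]
grip_width: 15.2
finger_force: 30.0
```

Request:
jog_arm(dp=[[0, 0.0013, 0.0038], [0, 0, 0]], twist=[0, 0])

```text
time: 20.23
tool_pos: [462.0, 86.2, 139.0]
tcp_rot: [-3.141, 0.002, 2.928]
contact_force: [5.7, -3.3, 3.1]
grip_width: 14.9
finger_force: 30.0
```

Request:
jog_arm(dp=[[0, 0.0012, 0.0039], [0, 0, 0]], twist=[0, 0])

```text
time: 20.48
tool_pos: [462.2, 87.7, 134.7]
tcp_rot: [3.141, 0.002, 2.928]
contact_force: [7.1, -1.5, -0.8]
grip_width: 15.0
finger_force: 30.0
```

Request:
jog_arm(dp=[[0, 0.0011, 0.0039], [0, 0, 0]], twist=[0, 0])

```text
time: 20.72
tool_pos: [462.5, 88.8, 130.8]
tcp_rot: [3.141, 0.002, 2.928]
contact_force: [7.3, -2.0, -0.6]
grip_width: 15.0
finger_force: 30.0
```

```bash
python3 -c "
from h import *
o=bot.get_obs(); print(ang(o['tool_pos']),o['grip_width'],PR.T@np.array(o['contact_force'][:2]),o['contact_force'])"
```

```text
(array([ 59.05621842, -89.21888805, 149.76256942]), np.float64(1.6192250025958652), np.float64(202.06543648573694)) 15.018540530960484 [-7.56232878  0.38437234] [ 7.30303492 -2.00055983 -0.64955077]
```

The second click came near 1.58, as expected. I go on towards the third.

Request:
jog_arm(dp=[[0, 0.0011, 0.0039], [0, 0.001, 0.0039], [0, 0, 0]], twist=[0, 0, 0])

```text
time: 21.1
tool_pos: [463.0, 90.9, 123.2]
tcp_rot: [3.141, 0.002, 2.928]
contact_force: [5.6, -1.5, 1.5]
grip_width: 15.1
finger_force: 30.0
```

Request:
jog_arm(dp=[[0, 0.001, 0.0039], [0, 0, 0]], twist=[0, 0])

```text
time: 21.35
tool_pos: [463.2, 91.7, 119.6]
tcp_rot: [3.141, 0.002, 2.928]
contact_force: [5.1, -3.0, 5.2]
grip_width: 14.9
finger_force: 30.0
```

Request:
jog_arm(dp=[[0, 0.0009, 0.0039], [0, 0, 0]], twist=[0, 0])

```text
time: 21.6
tool_pos: [463.4, 92.5, 115.7]
tcp_rot: [3.141, 0.003, 2.928]
contact_force: [5.3, -2.8, 4.7]
grip_width: 14.8
finger_force: 30.0
```

Request:
jog_arm(dp=[[0, 0.0004, 0.002], [0, 0, 0]], twist=[0, 0])

```text
time: 21.85
tool_pos: [463.5, 92.9, 114.0]
tcp_rot: [3.141, 0.003, 2.928]
contact_force: [4.2, -3.5, 7.2]
grip_width: 14.8
finger_force: 30.0
```

```bash
python3 -c "
from h import *
o=bot.get_obs(); print(ang(o['tool_pos']),o['grip_width'],PR.T@np.array(o['contact_force'][:2]),o['contact_force'])"
```

```text
(array([ 58.94233285, -93.43096701, 133.00204073]), np.float64(1.704738222923771), np.float64(202.22761396153663)) 14.84110811671429 [-4.81767823  2.50721831] [ 4.16630586 -3.48397227  7.24346592]
```

Force is building toward the third click, now at 1.705 and 7.2 N. I take small steps.

Request:
jog_arm(dp=[[0, 0.0004, 0.002], [0, 0, 0]], twist=[0, 0])

```text
time: 22.1
tool_pos: [463.6, 93.3, 112.2]
tcp_rot: [3.141, 0.003, 2.928]
contact_force: [4.3, -3.7, 9.6]
grip_width: 14.7
finger_force: 30.0
```

Request:
jog_arm(dp=[[0, 0.0004, 0.002], [0, 0, 0]], twist=[0, 0])

```text
time: 22.35
tool_pos: [463.7, 93.6, 110.3]
tcp_rot: [3.141, 0.003, 2.928]
contact_force: [2.7, -2.8, 10.2]
grip_width: 14.9
finger_force: 30.0
```

Request:
jog_arm(dp=[[0, 0.0003, 0.002], [0, 0, 0]], twist=[0, 0])

```text
time: 22.6
tool_pos: [463.7, 94.1, 107.6]
tcp_rot: [3.141, 0.002, 2.928]
contact_force: [6.1, -1.4, 4.1]
grip_width: 15.1
finger_force: 30.0
```

The third click dropped the force from 10.2 to 4.1 N at about 1.735. I add a small margin, settle and check.

Request:
jog_arm(dp=[[0, 0.0002, 0.0015], [0, 0, 0], [0, 0, 0], [0, 0, 0]], twist=[0, 0, 0, 0])

```text
time: 23.1
tool_pos: [463.8, 94.4, 106.0]
tcp_rot: [3.141, 0.002, 2.928]
contact_force: [5.1, -2.4, 1.9]
grip_width: 14.9
finger_force: 30.0
```

```bash
python3 - <<'E'
from h import *
o=bot.get_obs(); print(ang(o['tool_pos']),o['grip_width'],o['contact_force'])
im=bot.capture('side')
for d in bot.find_in('side','lid_knob'): print(d['confidence'],np.round(d['bbox'],1))
print(proj('side',[501,-11,60]),proj('side',[501,-11,96]))
cv2.imwrite('pics/s2.png',cv2.resize(im[150:280,240:400],None,fx=4.5,fy=4.5,interpolation=2))
E
```

```text
(array([ 58.99394533, -94.90789665, 125.01891039]), np.float64(1.7448779817814912), np.float64(202.30012344128593)) 14.936795480779104 [ 5.12543618 -2.39570232  1.87890184]
0.74 [247.2 308.8  17.4  15.7]
0.66 [310.2 304.8  19.1  23.6]
[316.  224.1] [316.4 215.3]
```

View pics/s2.png

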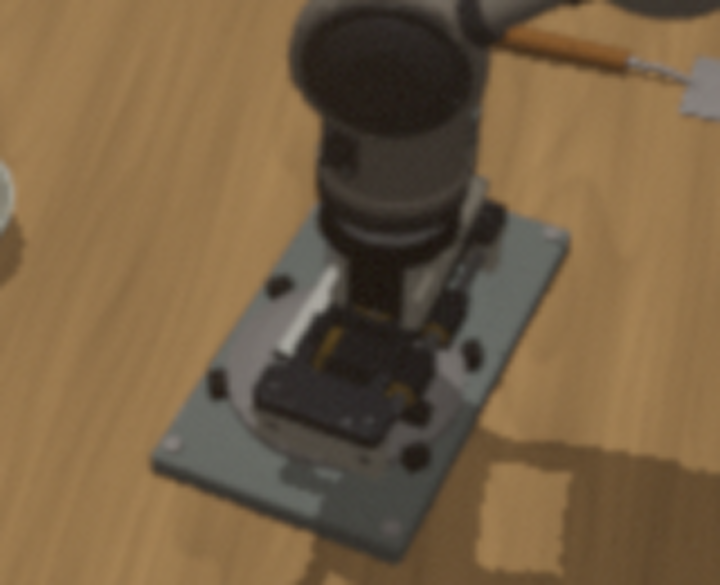

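The gripper hides the knob in this view, but nothing has fallen onto the plate. The extra force after about 1.64 fits the foot bearing on the knob. I hand in.

```bash
python3 -c "
from h import *
print(bot.close_job())"
```

```text
the job is handed in; nothing more can be done
None
```

I handed the job in at about 23 s: the small black knob was set on the lid top and let go, then the lever was brought down three clicks to about 1.745 rad and is still held by its handle. The gripper hid the knob in the last picture, so that the foot bears on it is inferred from the extra handle force past 1.64 rad and nothing having fallen onto the plate.

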